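Level the two-pan balance with the seasoning tins

ROBOT

A 7-joint arm with a two-finger parallel gripper is mounted at the origin on the work surface. World frame = base frame: x ahead of the robot, y to its left, z up, the work surface at z = 0. Lengths are in m, angles in rad, forces in N, time in s.
With the tool pointing down it reaches from about 0.4 to 0.85 m from the base axis. Payload 6.9 kg.
Tool frame: the origin (TCP) lies midway between the tips of the shut fingers; the grasp point (between the pads) lies 19 mm behind it (robot.hold_point_z is the distance from the TCP to the grasp point, in m); z points along the fingers, y is the line along which they close (so a half turn about z gives the same grasp; the last joint's range is limited). The gripper opens to 85 mm and grips with 20 to 120 N. Pads are 22 mm wide; open, the fingers measure 114 mm over their backs; the gripper's body (76 mm by 85 mm) begins 54 mm behind the grasp point. The pads swing forward as they close: fully open they stand 13 mm farther back than shut.
Start: joints at [-1.137, 0.507, -0.238, 1.5, 0.126, 1.149, -0.155], TCP at [0.202, 0.592, 0.231] pointing down, gripper open.
Joint ranges: [-3.08, 3.08], [-0.24, 2.05], [-1.43, 1.35], [0, 2.5], [-1.52, 4.66], [0.17, 1.96], [-2.89, 2.89]. Speed limits (rad/s): [2.39, 2.39, 3.14, 3.14, 3.14, 3.14, 3.14].

INTERFACE

Orientations are given as a 3x3 rotation matrix whose columns are the frame's x, y, z axes.
In Python, from bench import robot, optics, ticket gives the robot as it stands. The module is installed in compiled form; this text tells all that it offers.
- The arm moves only by the tool play_rows, never from a script. Its argument "steps" is a list of rows, each an object of numbers: "ax", "ay", "az": the turn, a rotation vector about the tool's x, y, z in degrees; "tx", "ty", "tz": the shift along the tool's x, y, z in m; "hand": the closure, from -1 (fully open) to 1 (shut). A call has 1 to 10 rows; each row is the pose to reach, as a shift and turn from the pose commanded when the call began, along the tool's axes at that moment; what a row does not reach only later rows make up. A row lasts 1/8 s, in which the tool goes at most 62.5 mm and 10.7 degrees, less where a joint would pass 70% of its speed; a pose out of reach is approached as far as the arm can. A call with a gripper value outside its range is refused whole. The fingers move at their own pace and stop on an object; the grip force is fixed at half the most. Time passes only in rows, so rows that repeat a pose let the fingers close. It gives the time, the measured TCP pose, the force, the opening and the grip force at its end, in the units of the state.
- robot.get_state(): the state, without advancing time (a new reading comes with each control period).
- optics.capture(name): name is "scene" or "top" or "wrist"; returns a dict with "frame" (400x640x3 uint8, red, green, blue), "fx", "fy", "cx", "cy" (pixels), "rvec" (rotation vector, rad) and "tvec" (3), from world to camera coordinates, as OpenCV has them; the wrist camera has in their place "hand_eye" (4x4, takes a point from camera to tool coordinates, whose origin is the TCP and whose axes are the flange's). Camera axes: x right, y down, z forward; pixel columns grow to the right and rows downward; lengths in m; the calibration is good to about 2 mm. A picture is of the moment at which its call begins: read the wrist's pose just before it. There is no depth.
- ticket.close_job(): hands the job in; it is judged then, once.
The state is a dict: "t": time; "joints": joint angles; "joint_vel": joint speeds; "effort": joint torques, N m; "position": TCP position; "tcp_rot": TCP orientation; "force": force on the tool from outside, world axes, zero at the start; "ft_torque": the same for the moment, N m; "finger_gap": opening from 0.0 (shut) to 1.0 (fully open); "finger_force": force on a finger pad.
Only numpy, scipy, OpenCV 4.12 (cv2) and the standard library are available. Lean on these libraries where they do the work, as an engineer would, in place of code of your own. Each camera call takes 0.05 s, during which the arm holds its last target. There are 200 camera calls.

TASK

Two grill cooks are to get equal shares of seasoning: move tins from pan to pan of the balance until the two pans sit level, with all four tins standing upright on the pan floors, none stacked. Set the tins down gently rather than dropping them, do not bump the hook rail above, and leave everything else on the ledge where it is.

Things in the scene. Friction and masses are not known exactly. Their poses are not given: they have to be found in the camera images.
- balance: fixed green base of the two-pan balance; origin under its centre, y along the brass beam towards the left pan, -x side to the robot (turned up to 8 degrees). Pan centres at y = +130 and -130 mm. At the start two tins stand on each pan, side by side along y, 52 mm either side of the pan's centre and 16 to 34 mm beyond it (+x); the front (-x) part of each pan is free
- pan_left_floor (a point): centre of the inner floor (top face) of the left pan, the one on the +y side of the balance: round steel pan, flat floor 104 mm in radius, rim 7 mm higher and 115 mm in outer radius; the pan stays horizontal and rides straight up and down; the floor is 100 mm above the ledge when the balance is level
- pan_right_floor (a point): centre of the inner floor (top face) of the right pan, the one on the -y side of the balance: round steel pan, flat floor 104 mm in radius, rim 7 mm higher and 115 mm in outer radius; the pan stays horizontal and rides straight up and down; the floor is 100 mm above the ledge when the balance is level
- pan_left (a joint): height of the left pan, m: 0 when level, +0.008 fully up, -0.008 fully down; the right pan always moves by the opposite amount. Springs give about 0.1 mm per gram of difference, so above about 80 g the pans are hard against the stops; where on a pan a tin stands does not change the reading
- large_tin: large closed aluminium seasoning tin with a black lid, upright cylinder 64 mm in diameter and 115 mm high, about 450 g (within 2 percent), as heavy as three small tins; origin at the centre of its underside, z up its axis
- red_tin: small closed aluminium seasoning tin with a red lid, upright cylinder 46 mm in diameter and 90 mm high, about 150 g (within 2 percent); origin at the centre of its underside, z up its axis
- yellow_tin: small closed aluminium seasoning tin with a yellow lid, upright cylinder 46 mm in diameter and 90 mm high, about 150 g (within 2 percent); origin at the centre of its underside, z up its axis
- blue_tin: small closed aluminium seasoning tin with a blue lid, upright cylinder 46 mm in diameter and 90 mm high, about 150 g (within 2 percent); origin at the centre of its underside, z up its axis
- rail: fixed hook rail: level steel bar, 16 mm thick, 840 mm long, axis 350 mm above the ledge, along this frame's y (parallel to the beam), right above the tins as they stand at the start: a gripper held upright over them would hit it, so come in tilted from the robot's side. Posts at y = +400 and -400 mm, 18 mm thick. Origin on the ledge under the bar's middle
- tongs: bystander: steel tongs lying flat in front of the balance, 210 mm long, 60 mm wide, 12 mm high; origin at the middle, on the ledge
- press: bystander: cast aluminium grill press, plate 170 x 100 mm with a wooden handle, 73 mm high; origin at the centre of its underside
- grinder: bystander: glass pepper grinder with a steel cap, 56 mm in diameter, 145 mm high; origin at the centre of its underside
- oil: bystander: amber glass oil bottle, 60 mm in diameter, 200 mm high, beyond the balance; origin at the centre of its underside
- bowl: bystander: blue ceramic bowl, 96 mm in diameter, 45 mm high, beyond the balance; origin at the centre of its underside
- brush: bystander: basting brush lying beyond the balance, 190 mm long, along its x axis; origin under its middle
- turner (a point): middle of the black nylon turner that hangs fixed from the rail: 75 mm wide along the rail, 8 mm thick, reaching from 77 mm above the ledge up to the bar
- basket (a point): middle of the steel wire basket with brass spring clip that hangs fixed from the rail: 100 mm wide along the rail, 36 mm deep, 120 mm high, its wire handle reaching up to the bar

How it is judged:
By the outcome, as a careful person would: the job done as asked, in the order asked, and still so for the second after the job is handed in, with the robot touching nothing.
It also fails if it takes over 43 s, if anything falls off the work surface, if the arm or the gripper's body presses on something with over 40 N, if the wrist force passes 120 N, or if a joint passes its speed limit or range.

## Working session

There is one attempt and no reset: what is moved stays moved. The work goes in short steps, Python scripts to look and compute and a tool call to move; the robot and the scene stay as the last step left them, time stands still between calls to the robot, and variables do not carry over. Pictures are saved under pics/ and viewed, at most 10 in all, crops included, and the job is handed in when it is done.

Besides the shell and the picture viewer there is one more tool, called after ">>>" in YAML: its name, and indented under it one key for each argument. play_rows: Moves the arm, as the interface text tells. Its arguments: {"type":"object","properties":{"steps":{"type":"array"}},"required":["steps"]}

```bash
mkdir -p pics
cat > h.py <<'E'
import numpy as np, cv2
from bench import robot, optics, ticket
def cap(n,save=None):
    c=optics.capture(n)
    if save: cv2.imwrite(f'pics/{save}.png',cv2.cvtColor(c['frame'],cv2.COLOR_RGB2BGR))
    return c
def cam(c):
    if 'rvec' in c:
        R=cv2.Rodrigues(np.array(c['rvec'],float))[0]; t=np.array(c['tvec'],float).ravel()
        return R.T,-R.T@t
    s=robot.get_state(); H=np.array(c['hand_eye']); T=np.eye(4);T[:3,:3]=np.array(s['tcp_rot']);T[:3,3]=s['position']; M=T@H
    return M[:3,:3],M[:3,3]
def ray(c,u,v,z):
    R,o=cam(c); d=R@np.array([(u-c['cx'])/c['fx'],(v-c['cy'])/c['fy'],1]); return o+d*(z-o[2])/d[2]
def proj(c,p):
    R,o=cam(c); q=R.T@(np.array(p)-o); return q[0]/q[2]*c['fx']+c['cx'],q[1]/q[2]*c['fy']+c['cy']
E
python3 - <<'E'
from h import *
a=cap('scene','s0');b=cap('top','t0')
for c in(a,b): R,o=cam(c);print(o.round(3),R[:,2].round(3),c['fx'])
s=robot.get_state();print(s['t'],s['position'],np.array(s['tcp_rot']).round(3))
E
```

```text
[ 1.226 -0.952  1.113] [-0.43   0.635 -0.642] 507.6925042613067
[0.249 0.016 1.808] [ 0.198  0.011 -0.98 ] 504.77016269911263
0.1 [0.20172976 0.59106629 0.23049271] [[-0.946  0.323 -0.001]
 [ 0.323  0.946 -0.002]
 [-0.    -0.002 -1.   ]]
```

View pics/s0.png

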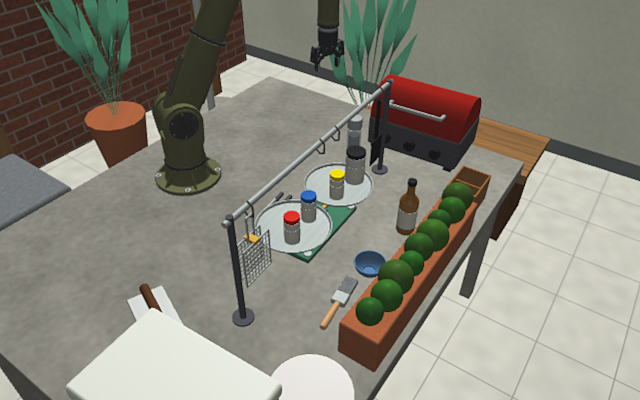

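View pics/t0.png

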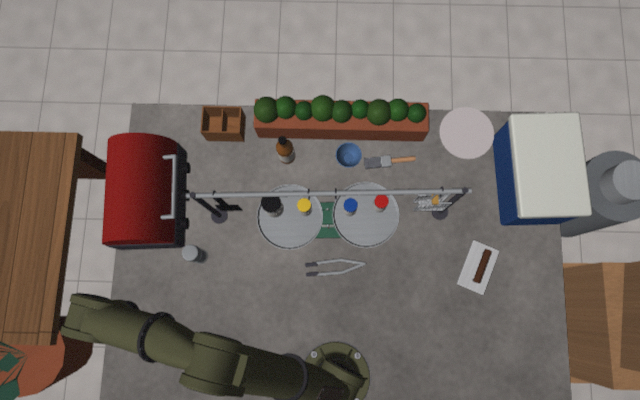

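The top view (+x up, +y left) shows the left pan around (290,216) with the black-lid large tin at (271,204) and yellow at (304,205). The right pan, around (366,214), holds blue (351,206) and red (381,202). The rail runs through row ~192. Large plus yellow (600 g) sits against blue plus red (300 g), so moving only yellow to the front of the right pan levels them.

Run:
```python
from h import *
a=cap('scene');b=cap('top')
def lid(c,lo,hi,box,S=120,V=60):
    h=cv2.cvtColor(c['frame'],cv2.COLOR_RGB2HSV);m=cv2.inRange(h,(lo,S,V),(hi,255,255))
    k=np.zeros_like(m);x0,y0,x1,y1=box;k[y0:y1,x0:x1]=m[y0:y1,x0:x1]
    M=cv2.moments(k,True);return M['m10']/M['m00'],M['m01']/M['m00'],M['m00']
def tri(p,q):
    A=[];B=[]
    Ro=[]
    for c,(u,v) in((a,p),(b,q)):
        R,o=cam(c);d=R@np.array([(u-c['cx'])/c['fx'],(v-c['cy'])/c['fy'],1]);d/=np.linalg.norm(d);P=np.eye(3)-np.outer(d,d);A.append(P);B.append(P@o)
    return np.linalg.solve(A[0]+A[1],B[0]+B[1])
for n,lo,hi,z in(('yellow',20,35,.174),('blue',100,125,.19),('red',0,8,.19)):
    sb={'yellow':(320,160,350,190),'blue':(298,185,320,212),'red':(280,205,303,226)}[n]
    tb={'yellow':(292,195,315,218),'blue':(340,195,362,218),'red':(370,192,392,212)}[n]
    p=lid(a,lo,hi,sb);q=lid(b,lo,hi,tb)
    print(n,np.round(p,1),np.round(q,1),'tri',tri(p[:2],q[:2]).round(3),'top',ray(b,*q[:2],z).round(3),'sc',ray(a,*p[:2],z).round(3))
# green base
h=cv2.cvtColor(b['frame'],cv2.COLOR_RGB2HSV);m=cv2.inRange(h,(60,80,20),(90,255,255));m[:190]=0;m[245:]=0;m[:,:305]=0;m[:,350:]=0
ys,xs=np.nonzero(m);print('green',len(xs),xs.min(),xs.max(),ys.min(),ys.max())
# pans: ellipse rough left/right/bottom extents from bright mask
g=cv2.cvtColor(b['frame'],cv2.COLOR_RGB2GRAY);
print(g[216,250:330:4],g[216,330:405:4])
big=cv2.resize(b['frame'][150:280,170:490],None,fx=2.5,fy=2.5,interpolation=cv2.INTER_CUBIC);cv2.imwrite('pics/t1.png',big[...,::-1])
for u,v in((290,216),(366,214)):print(ray(b,u,v,.1).round(3))
for u in (200,320,465):print('rail',ray(b,u,{200:194.5,320:193,465:191}[u],.35).round(3))
```

```text
yellow [336.8 174.5 137. ] [303.7 204.7 151. ] tri [0.563 0.118 0.174] top [0.562 0.118 0.174] sc [0.563 0.119 0.174]
blue [308.2 196.1 160. ] [350.1 204.8 141. ] tri [ 0.563 -0.034  0.189] top [ 0.562 -0.034  0.19 ] sc [ 0.564 -0.034  0.19 ]
red [291.2 217.3 183. ] [380.9 201.  138. ] tri [ 0.578 -0.134  0.188] top [ 0.577 -0.135  0.19 ] sc [ 0.58  -0.136  0.19 ]
green 334 317 338 203 237
[118 114  84 141 142 128  93 101 140 141 139 138 139 138 122 136 136 136
 134  81] [ 82  94 141 145 144 125 145 141 140 140 138 140 140 140 137 137 139 137
 110]
[0.535 0.168 0.1  ]
[ 0.549 -0.092  0.1  ]
rail [0.551 0.415 0.35 ]
rail [0.564 0.06  0.35 ]
rail [ 0.581 -0.368  0.35 ]
```

View pics/t1.png

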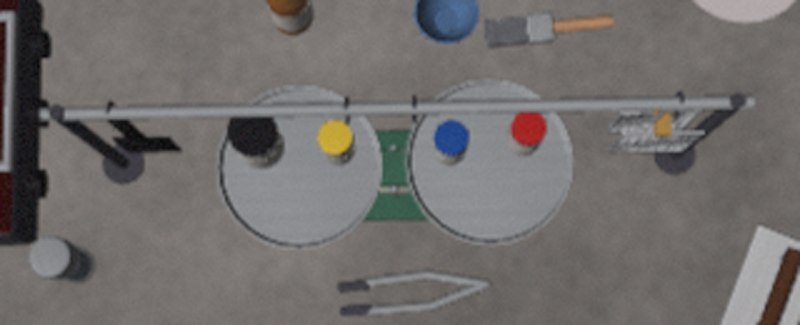

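The enlarged view confirms the layout: four upright tins and free front areas on both pans. Yellow is at about (0.564, 0.118) with its lid top near z = 0.182. Next I'll compute the tilted approach.

```bash
cat >> h.py <<'E'
from scipy.spatial.transform import Rotation as Ro
def orient(th=40,yaw=3):
    th,yw=np.radians(th),np.radians(yaw); h=np.array([np.cos(yw),np.sin(yw),0]); y=np.array([-np.sin(yw),np.cos(yw),0])
    z=np.sin(th)*h-np.cos(th)*np.array([0,0,1]); return np.column_stack([np.cross(y,z),y,z])
def rel(G,T=None,ref=None):
    "grasp point G, orientation T -> row values in axes of ref pose"
    s=robot.get_state(); R=np.array(s['tcp_rot']);p=np.array(s['position'])
    T=orient() if T is None else T
    d=R.T@(np.array(G)+.019*T[:,2]-p); r=np.degrees(Ro.from_matrix(R.T@T).as_rotvec())
    print('t',d.round(4),'a',r.round(1))
E
python3 - <<'E'
from h import *
rel((.32,.35,.32)); rel((.479,.113,.248)); print(optics.capture('wrist')['hand_eye'])
E
```

```text
t [-0.2011 -0.1857 -0.0745] a [ -7.7 -39.5 -20.9]
t [-0.4281 -0.3585 -0.0023] a [ -7.7 -39.5 -20.9]
[[-6.11325121e-04 -9.46874517e-01 -3.21602666e-01  8.27504978e-02]
 [ 9.99999331e-01 -8.94571844e-04  7.32962114e-04  5.37941277e-04]
 [-9.81719838e-04 -3.21602003e-01  9.46874431e-01 -1.41297215e-01]
 [ 0.00000000e+00  0.00000000e+00  0.00000000e+00  1.00000000e+00]]
```

>>> play_rows:
  steps:
    - {"tx":-0.03,"ty":-0.03,"tz":-0.04,"ax":-1,"ay":-6,"az":-3,"hand":-0.6}
    - {"tx":-0.07,"ty":-0.065,"tz":-0.07,"ax":-2,"ay":-12,"az":-6,"hand":-0.6}
    - {"tx":-0.11,"ty":-0.1,"tz":-0.075,"ax":-3,"ay":-18,"az":-9,"hand":-0.6}
    - {"tx":-0.155,"ty":-0.14,"tz":-0.075,"ax":-5,"ay":-24,"az":-12,"hand":-0.6}
    - {"tx":-0.2,"ty":-0.18,"tz":-0.07,"ax":-6,"ay":-30,"az":-16,"hand":-0.6}
    - {"tx":-0.245,"ty":-0.215,"tz":-0.06,"ax":-7,"ay":-35,"az":-19,"hand":-0.6}
    - {"tx":-0.29,"ty":-0.25,"tz":-0.045,"ax":-7.7,"ay":-39.5,"az":-20.9,"hand":-0.6}
    - {"tx":-0.335,"ty":-0.285,"tz":-0.03,"ax":-7.7,"ay":-39.5,"az":-20.9,"hand":-0.6}
    - {"tx":-0.38,"ty":-0.32,"tz":-0.015,"ax":-7.7,"ay":-39.5,"az":-20.9,"hand":-0.6}
    - {"tx":-0.428,"ty":-0.358,"tz":-0.002,"ax":-7.7,"ay":-39.5,"az":-20.9,"hand":-0.6}

```text
t: 1.5
position: [0.4871, 0.1256, 0.2377]
tcp_rot: [[-0.761, -0.052, 0.647], [-0.037, 0.999, 0.036], [-0.648, 0.003, -0.761]]
force: [2.4, 1.4, 0.8]
finger_gap: 0.803
finger_force: 0.0
```

Run:
```python
from h import *
c=cap('wrist','w0')
s=robot.get_state();print(s['t'],s['finger_gap'],s['force'],np.array(s['joints']).round(2))
h=cv2.cvtColor(c['frame'],cv2.COLOR_RGB2HSV);m=cv2.inRange(h,(20,120,80),(35,255,255))
n,l,st,ce=cv2.connectedComponentsWithStats(m);i=1+np.argmax(st[1:,4]);print(st[i],ce[i])
x,y,w,hh,_=st[i];print('lid top back edge',ray(c,x+w/2,y,.182),'centroid',ray(c,*ce[i],.178), 'edges',ray(c,x,y+hh/2,.178),ray(c,x+w,y+hh/2,.178))
rel((.479,.113,.248)); rel((.565,.118,.148))
```

```text
1.55 0.800194380529651 [ 2.70937044 -6.76223052 -0.76261556] [-0.72  0.09  0.25  2.42  1.7   0.25 -0.47]
[ 279  195   57   42 1967] [307.50838841 215.71581088]
lid top back edge [0.51392752 0.11104875 0.182     ] centroid [0.55179219 0.11118928 0.178     ] edges [0.55345789 0.08893789 0.178     ] [0.55109281 0.133416   0.178     ]
t [ 0.0015 -0.0065  0.0039] a [-0.2  0.5  0. ]
t [ 0.0009 -0.0055  0.1359] a [-0.2  0.5  0. ]
```

View pics/w0.png

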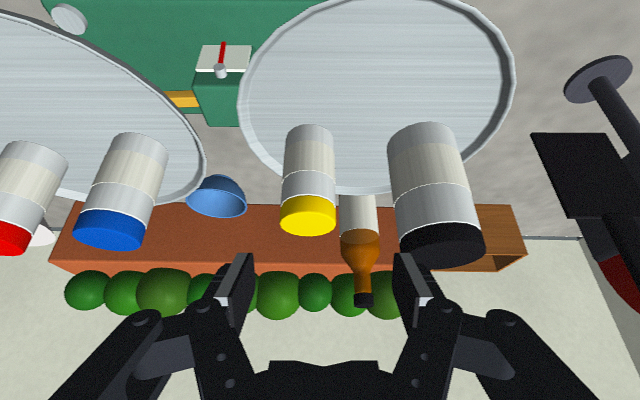

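The wrist view (inverted, far side at the bottom) shows the yellow lid at (307,216), centred between the fingers at about x = 235 and 415, with the large tin clear at right. Going in along the tool axis.

>>> play_rows:
  steps:
    - {"tz":0.025,"hand":-0.6}
    - {"tz":0.05,"hand":-0.6}
    - {"tz":0.075,"ty":0.001,"hand":-0.6}
    - {"tz":0.095,"ty":0.001,"hand":-0.6}
    - {"tz":0.115,"ty":0.001,"hand":-0.6}
    - {"tz":0.132,"ty":0.001,"hand":-0.6}
    - {"tz":0.132,"ty":0.001,"hand":-0.6}
    - {"tz":0.132,"ty":0.001,"hand":-0.6}
    - {"tz":0.132,"ty":0.001,"hand":-0.6}

```text
validation failed for argument at $.st...
```

Run:
```python
from h import *
rel((.565,.118,.148)); c=cap('wrist','w1')
s=robot.get_state();print(s['t'],s['force'],np.array(s['joints']).round(2))
h=cv2.cvtColor(c['frame'],cv2.COLOR_RGB2HSV);m=cv2.inRange(h,(20,120,80),(35,255,255))
n,l,st,ce=cv2.connectedComponentsWithStats(m);i=1+np.argmax(st[1:,4]);x,y,w,hh,_=st[i];print(st[i])
print([ray(c,u,y+hh/2,.176).round(3) for u in(x,x+w/2,x+w)])
print('axis px',[np.round(proj(c,np.array(s['position'])+np.array(s['tcp_rot'])@np.array([0,0,d])),0) for d in(0,-.019)])
```

```text
t [ 0.0009 -0.0055  0.1359] a [-0.2  0.5  0. ]
1.6 [ 0.12902008 -0.24273237 -0.05238121] [-0.72  0.09  0.25  2.42  1.68  0.26 -0.46]
[ 287  194   57   42 2010]
[array([0.554, 0.097, 0.176]), array([0.553, 0.119, 0.176]), array([0.552, 0.142, 0.176])]
axis px [array([322., 263.]), array([322., 285.])]
```

View pics/w1.png

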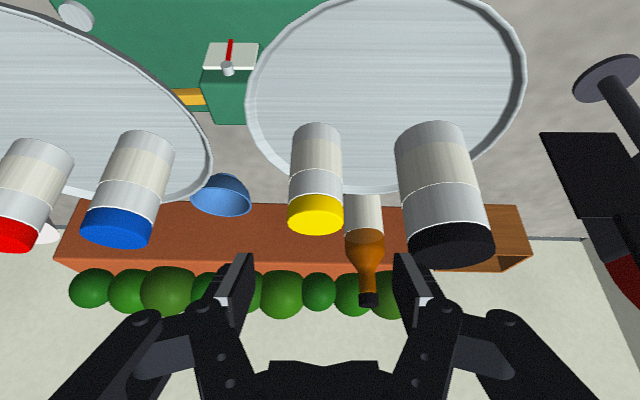

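The last move was refused, since every field has to be present. The arm did not move. This view shows the yellow lid at (315,215) and the tin still central between the fingers. Resending with all fields.

>>> play_rows:
  steps:
    - {"ax":0,"ay":0,"az":0,"tx":0,"ty":0,"tz":0.025,"hand":-0.6}
    - {"ax":0,"ay":0,"az":0,"tx":0,"ty":0.001,"tz":0.05,"hand":-0.6}
    - {"ax":0,"ay":0,"az":0,"tx":0,"ty":0.001,"tz":0.07,"hand":-0.6}
    - {"ax":0,"ay":0,"az":0,"tx":0,"ty":0.001,"tz":0.08,"hand":-0.6}
    - {"ax":0,"ay":0,"az":0,"tx":0,"ty":0.001,"tz":0.08,"hand":-0.6}
    - {"ax":0,"ay":0,"az":0,"tx":0,"ty":0.001,"tz":0.08,"hand":-0.6}

```text
t: 2.35
position: [0.5384, 0.1316, 0.1774]
tcp_rot: [[-0.76, -0.052, 0.648], [-0.038, 0.999, 0.036], [-0.649, 0.003, -0.761]]
force: [1.1, -0.1, 0.3]
finger_gap: 0.798
finger_force: 0.0
```

Run:
```python
from h import *
rel((.565,.118,.148)); c=cap('wrist','w2')
s=robot.get_state();print(s['t'],s['force'],np.array(s['joints']).round(2))
h=cv2.cvtColor(c['frame'],cv2.COLOR_RGB2HSV);m=cv2.inRange(h,(20,120,80),(35,255,255))
n,l,st,ce=cv2.connectedComponentsWithStats(m);i=1+np.argmax(st[1:,4]);x,y,w,hh,_=st[i];print(st[i])
print('rear edge',ray(c,x+w/2,y+hh,.182).round(3),'sides',[ray(c,u,y+hh/2,.18).round(3) for u in(x,x+w)])
```

```text
t [-0.0005 -0.0151  0.0581] a [ 0.1  0.5 -0.1]
2.4 [ 0.37802932  0.58936434 -0.22006846] [-0.47  0.29  0.04  2.42  2.35  0.33 -1.11]
[ 255  242   81   50 3483]
rear edge [0.58  0.117 0.182] sides [array([0.538, 0.098, 0.18 ]), array([0.537, 0.138, 0.18 ])]
```

>>> play_rows:
  steps:
    - {"ax":0,"ay":0,"az":0,"tx":0,"ty":0,"tz":0,"hand":-0.6}
    - {"ax":0,"ay":0,"az":0,"tx":0,"ty":0,"tz":0,"hand":-0.6}

```text
t: 2.65
position: [0.5385, 0.1315, 0.1775]
tcp_rot: [[-0.76, -0.052, 0.648], [-0.038, 0.999, 0.037], [-0.649, 0.003, -0.761]]
force: [-1.1, -0.1, -0.3]
finger_gap: 0.802
finger_force: 0.0
```

Run:
```python
from h import *
rel((.562,.118,.148)); c=cap('wrist')
s=robot.get_state();print(s['t'],s['position'],np.array(s['joint_vel']).round(2),np.array(s['joints']).round(2))
```

```text
t [ 0.002  -0.0149  0.0561] a [ 0.1  0.5 -0.1]
2.7 [0.53858727 0.13151425 0.17740557] [ 0.  0. -0.  0.  0. -0. -0.] [-0.47  0.29  0.04  2.42  2.35  0.33 -1.11]
```

>>> play_rows:
  steps:
    - {"ax":0,"ay":0,"az":0,"tx":0,"ty":-0.008,"tz":0,"hand":-0.6}
    - {"ax":0,"ay":0,"az":0,"tx":0.001,"ty":-0.015,"tz":0.004,"hand":-0.6}
    - {"ax":0,"ay":0,"az":0,"tx":0.002,"ty":-0.015,"tz":0.01,"hand":-0.6}
    - {"ax":0,"ay":0,"az":0,"tx":0.002,"ty":-0.015,"tz":0.01,"hand":-0.6}

```text
t: 3.2
position: [0.5445, 0.1163, 0.1676]
tcp_rot: [[-0.761, -0.051, 0.647], [-0.037, 0.999, 0.036], [-0.648, 0.003, -0.762]]
force: [-0.3, -0.6, -0.4]
finger_gap: 0.8
finger_force: 0.0
```

Run:
```python
from h import *
rel((.562,.118,.148))
s=robot.get_state();print(s['t'],s['position'],np.array(s['joint_vel']).round(2),np.array(s['joints']).round(2))
```

```text
t [-0.0005  0.0007  0.0453] a [ 0.1  0.4 -0.1]
3.2 [0.54450232 0.11626912 0.16760995] [-0.02 -0.01  0.01  0.   -0.01 -0.01  0.01] [-0.38  0.32 -0.02  2.43  2.45  0.35 -1.18]
```

>>> play_rows:
  steps:
    - {"ax":0,"ay":0,"az":0,"tx":0,"ty":0.001,"tz":0.012,"hand":-0.6}
    - {"ax":0,"ay":0,"az":0,"tx":0,"ty":0.001,"tz":0.024,"hand":-0.6}
    - {"ax":0,"ay":0,"az":0,"tx":0,"ty":0.001,"tz":0.036,"hand":-0.6}
    - {"ax":0,"ay":0,"az":0,"tx":0,"ty":0.001,"tz":0.045,"hand":-0.6}
    - {"ax":0,"ay":0,"az":0,"tx":0,"ty":0.001,"tz":0.045,"hand":-0.6}
    - {"ax":0,"ay":0,"az":0,"tx":0,"ty":0.001,"tz":0.045,"hand":-0.6}

```text
t: 3.95
position: [0.5733, 0.1191, 0.1338]
tcp_rot: [[-0.76, -0.052, 0.647], [-0.038, 0.999, 0.036], [-0.648, 0.003, -0.761]]
force: [-1.0, 0.2, -0.7]
finger_gap: 0.804
finger_force: 0.0
```

Run:
```python
from h import *
rel((.562,.118,.148)); c=cap('wrist','w3'); cv2.imwrite('pics/w3.png',c['frame'][...,::-1])
s=robot.get_state();print(s['t'],np.array(s['joints']).round(2))
```

```text
t [-0.0005 -0.0005  0.0008] a [ 0.1  0.4 -0.1]
4.0 [-0.31  0.42 -0.09  2.4   2.54  0.44 -1.25]
```

View pics/w3.png

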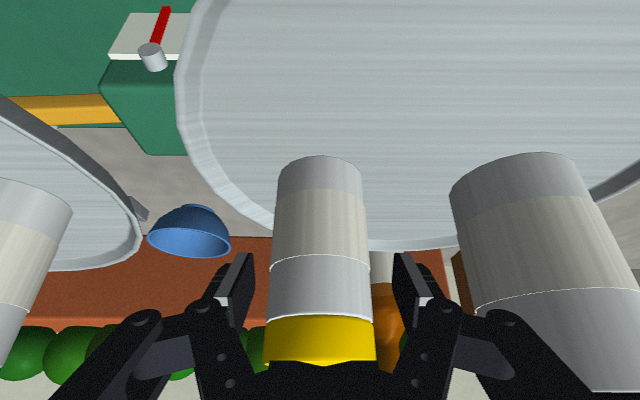

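The yellow tin (columns 265–375) stands centred between the pads (245–400), which sit at its upper part. The large tin is clear at right. Closing the gripper.

>>> play_rows:
  steps:
    - {"ax":0,"ay":0,"az":0,"tx":0,"ty":0,"tz":0,"hand":0.2}
    - {"ax":0,"ay":0,"az":0,"tx":0,"ty":0,"tz":0,"hand":0.4}
    - {"ax":0,"ay":0,"az":0,"tx":0,"ty":0,"tz":0,"hand":1}
    - {"ax":0,"ay":0,"az":0,"tx":0,"ty":0,"tz":0,"hand":1}
    - {"ax":0,"ay":0,"az":0,"tx":0,"ty":0,"tz":0,"hand":1}
    - {"ax":0,"ay":0,"az":0,"tx":0,"ty":0,"tz":0,"hand":1}

```text
t: 4.75
position: [0.5736, 0.1191, 0.1345]
tcp_rot: [[-0.759, -0.052, 0.649], [-0.037, 0.999, 0.036], [-0.65, 0.003, -0.76]]
force: [-2.9, -0.1, 6.6]
finger_gap: 0.527
finger_force: 60.2
```

Run:
```python
from h import *
T=np.array(robot.get_state()['tcp_rot'])
for G in((.562,.118,.198),(.52,.06,.215),(.502,-.097,.215),(.502,-.097,.175)): rel(G,T)
```

```text
t [-0.0324 -0.0003 -0.0368] a [0. 0. 0.]
t [-0.0093 -0.056  -0.0791] a [0. 0. 0.]
t [ 0.0102 -0.2119 -0.0964] a [0. 0. 0.]
t [ 0.0362 -0.212  -0.066 ] a [0. 0. 0.]
```

>>> play_rows:
  steps:
    - {"ax":0,"ay":0,"az":0,"tx":-0.008,"ty":0,"tz":-0.009,"hand":1}
    - {"ax":0,"ay":0,"az":0,"tx":-0.016,"ty":0,"tz":-0.019,"hand":1}
    - {"ax":0,"ay":0,"az":0,"tx":-0.026,"ty":0,"tz":-0.03,"hand":1}
    - {"ax":0,"ay":0,"az":0,"tx":-0.032,"ty":0,"tz":-0.037,"hand":1}
    - {"ax":0,"ay":0,"az":0,"tx":-0.027,"ty":-0.01,"tz":-0.052,"hand":1}
    - {"ax":0,"ay":0,"az":0,"tx":-0.018,"ty":-0.03,"tz":-0.07,"hand":1}
    - {"ax":0,"ay":0,"az":0,"tx":-0.01,"ty":-0.055,"tz":-0.083,"hand":1}
    - {"ax":0,"ay":0,"az":0,"tx":-0.01,"ty":-0.055,"tz":-0.083,"hand":1}

```text
t: 5.75
position: [0.5279, 0.0586, 0.2031]
tcp_rot: [[-0.761, -0.048, 0.647], [-0.035, 0.999, 0.033], [-0.648, 0.003, -0.762]]
force: [0.9, 0.5, -1.2]
finger_gap: 0.526
finger_force: 61.4
```

Run:
```python
from h import *
s=robot.get_state();T=orient(40.4,3);print(np.array(s['joints']).round(2),s['position'])
for G in((.505,-.02,.222),(.504,-.097,.222),(.504,-.097,.175)): rel(G,T)
```

```text
[-0.23  0.2  -0.01  2.44  2.56  0.23 -1.15] [0.52790775 0.058569   0.20311409]
t [ 0.0079 -0.0773 -0.0128] a [-0.  -0.  -0.3]
t [ 0.0114 -0.1542 -0.016 ] a [-0.  -0.  -0.3]
t [ 0.0418 -0.1543  0.0198] a [-0.  -0.  -0.3]
```

>>> play_rows:
  steps:
    - {"ax":0,"ay":0,"az":0,"tx":0.006,"ty":-0.012,"tz":-0.01,"hand":1}
    - {"ax":0,"ay":0,"az":0,"tx":0.012,"ty":-0.03,"tz":-0.018,"hand":1}
    - {"ax":0,"ay":0,"az":0,"tx":0.015,"ty":-0.038,"tz":-0.022,"hand":1}
    - {"ax":0,"ay":0,"az":0,"tx":0.015,"ty":-0.038,"tz":-0.022,"hand":1}

```text
t: 6.25
position: [0.5058, 0.0216, 0.21]
tcp_rot: [[-0.761, -0.051, 0.647], [-0.037, 0.999, 0.035], [-0.648, 0.003, -0.762]]
force: [-0.6, -0.2, -2.0]
finger_gap: 0.521
finger_force: 61.4
```

Run:
```python
from h import *
s=robot.get_state();T=orient(40.4,3);print(np.array(s['joints']).round(2),'G',np.array(s['position'])-.019*np.array(s['tcp_rot'])[:,2])
for G in((.495,-.03,.217),(.497,-.097,.217),(.5,-.097,.175)): rel(G,T)
```

```text
[ 0.01  0.15 -0.15  2.48  2.77  0.2  -1.26] G [0.49349872 0.02098201 0.22446135]
t [ 0.0056 -0.051   0.0049] a [ 0.1 -0.  -0.2]
t [ 0.0065 -0.1181  0.0038] a [ 0.1 -0.  -0.2]
t [ 0.0314 -0.1183  0.0377] a [ 0.1 -0.  -0.2]
```

>>> play_rows:
  steps:
    - {"ax":0,"ay":0,"az":0,"tx":0.003,"ty":-0.015,"tz":0.003,"hand":1}
    - {"ax":0,"ay":0,"az":0,"tx":0.006,"ty":-0.035,"tz":0.004,"hand":1}
    - {"ax":0,"ay":0,"az":0,"tx":0.006,"ty":-0.055,"tz":0.004,"hand":1}
    - {"ax":0,"ay":0,"az":0,"tx":0.006,"ty":-0.075,"tz":0.004,"hand":1}
    - {"ax":0,"ay":0,"az":0,"tx":0.006,"ty":-0.095,"tz":0.004,"hand":1}
    - {"ax":0,"ay":0,"az":0,"tx":0.006,"ty":-0.11,"tz":0.004,"hand":1}
    - {"ax":0,"ay":0,"az":0,"tx":0.007,"ty":-0.118,"tz":0.004,"hand":1}
    - {"ax":0,"ay":0,"az":0,"tx":0.007,"ty":-0.118,"tz":0.004,"hand":1}
    - {"ax":0,"ay":0,"az":0,"tx":0.007,"ty":-0.118,"tz":0.004,"hand":1}

```text
t: 7.38
position: [0.51, -0.0948, 0.2022]
tcp_rot: [[-0.76, -0.053, 0.647], [-0.038, 0.999, 0.037], [-0.649, 0.003, -0.761]]
force: [0.7, -0.1, -1.3]
finger_gap: 0.522
finger_force: 61.5
```

Run:
```python
from h import *
s=robot.get_state();T=orient(40.4,3);print(np.array(s['joints']).round(2),'G',np.array(s['position'])-.019*np.array(s['tcp_rot'])[:,2])
for G in((.5,-.095,.175),(.5,-.095,.165),(.5,-.095,.158)): rel(G,T)
c=cap('wrist','w4')
```

```text
[ 0.77  0.22 -0.58  2.44  3.55  0.18 -1.7 ] G [ 0.49770918 -0.09548413  0.21667492]
t [0.0253 0.0002 0.0332] a [ 0.2  0.  -0.1]
t [0.0318 0.0001 0.0408] a [ 0.2  0.  -0.1]
t [0.0363 0.0001 0.0462] a [ 0.2  0.  -0.1]
```

View pics/w4.png

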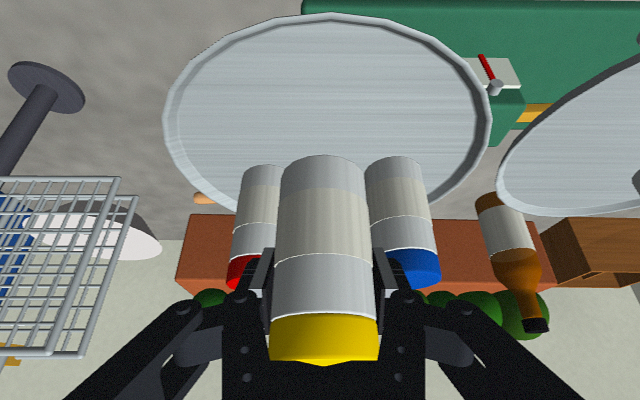

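The tin is held upright over the right pan. The free floor is in front (top of the image), with red at (245,270) and blue at (410,265) behind and clear. Lowering gently.

>>> play_rows:
  steps:
    - {"ax":0,"ay":0,"az":0,"tx":0.008,"ty":0,"tz":0.011,"hand":1}
    - {"ax":0,"ay":0,"az":0,"tx":0.017,"ty":0,"tz":0.022,"hand":1}
    - {"ax":0,"ay":0,"az":0,"tx":0.025,"ty":0,"tz":0.033,"hand":1}
    - {"ax":0,"ay":0,"az":0,"tx":0.029,"ty":0,"tz":0.037,"hand":1}
    - {"ax":0,"ay":0,"az":0,"tx":0.031,"ty":0,"tz":0.04,"hand":1}
    - {"ax":0,"ay":0,"az":0,"tx":0.033,"ty":0,"tz":0.042,"hand":1}
    - {"ax":0,"ay":0,"az":0,"tx":0.035,"ty":0,"tz":0.044,"hand":1}
    - {"ax":0,"ay":0,"az":0,"tx":0.035,"ty":0,"tz":0.044,"hand":1}
    - {"ax":0,"ay":0,"az":0,"tx":0.035,"ty":0,"tz":0.044,"hand":1}

```text
t: 8.55
position: [0.5164, -0.0963, 0.1491]
tcp_rot: [[-0.763, -0.054, 0.644], [-0.039, 0.999, 0.038], [-0.645, 0.004, -0.764]]
force: [0.3, 0.9, 0.4]
finger_gap: 0.525
finger_force: 61.8
```

Run:
```python
from h import *
s=robot.get_state();print(np.array(s['joints']).round(2),'G',np.array(s['position'])-.019*np.array(s['tcp_rot'])[:,2])
c=cap('scene')
h=cv2.cvtColor(c['frame'],cv2.COLOR_RGB2HSV)
for n,lo,hi,(x0,y0,x1,y1) in(('blue',100,125,(298,180,320,215)),('red',0,8,(280,200,303,230))):
    m=cv2.inRange(h[y0:y1,x0:x1],(lo,120,60),(hi,255,255));M=cv2.moments(m,True);p=M['m10']/M['m00']+x0,M['m01']/M['m00']+y0;print(n,np.round(p,2))
for z in(.1,.108):print(z,np.round(proj(c,(.563,-.034,z+.081)),2))
```

```text
[ 0.84  0.41 -0.76  2.5   2.87  0.36 -1.01] G [ 0.50419033 -0.09706954  0.16356654]
blue [307.99 196.53]
red [291.15 217.57]
0.1 [307.94 198.36]
0.108 [307.93 196.22]
```

>>> play_rows:
  steps:
    - {"ax":0,"ay":0,"az":0,"tx":0,"ty":0,"tz":0.002,"hand":1}
    - {"ax":0,"ay":0,"az":0,"tx":0.001,"ty":0,"tz":0.004,"hand":1}
    - {"ax":0,"ay":0,"az":0,"tx":0.001,"ty":0,"tz":0.006,"hand":1}
    - {"ax":0,"ay":0,"az":0,"tx":0.001,"ty":0,"tz":0.008,"hand":1}
    - {"ax":0,"ay":0,"az":0,"tx":0.001,"ty":0,"tz":0.008,"hand":1}
    - {"ax":0,"ay":0,"az":0,"tx":0.001,"ty":0,"tz":0.008,"hand":1}

```text
t: 9.35
position: [0.5206, -0.0967, 0.1422]
tcp_rot: [[-0.763, -0.053, 0.644], [-0.038, 0.999, 0.038], [-0.645, 0.004, -0.764]]
force: [-1.4, 1.1, 0.0]
finger_gap: 0.525
finger_force: 61.7
```

```bash
cat > chk.py <<'E'
from h import *
s=robot.get_state();print(s['t'],np.array(s['joints']).round(2),'G',np.array(s['position'])-.019*np.array(s['tcp_rot'])[:,2],'z',np.array(s['tcp_rot'])[:,2].round(3))
c=cap('scene')
h=cv2.cvtColor(c['frame'],cv2.COLOR_RGB2HSV)
for n,lo,hi,(x0,y0,x1,y1) in(('blue',100,125,(298,180,320,215)),('red',0,8,(280,200,303,230))):
    m=cv2.inRange(h[y0:y1,x0:x1],(lo,120,60),(hi,255,255));M=cv2.moments(m,True);p=M['m10']/M['m00']+x0,M['m01']/M['m00']+y0;print(n,np.round(p,2))
E
python3 chk.py
```

```text
9.35 [ 0.84  0.43 -0.77  2.5   2.83  0.39 -0.96] G [ 0.50839076 -0.09740553  0.15670041] z [ 0.644  0.038 -0.764]
blue [308.12 198.46]
red [291.24 219.43]
```

The right pan is now about level under the tin. Releasing.

>>> play_rows:
  steps:
    - {"ax":0,"ay":0,"az":0,"tx":0,"ty":0,"tz":0,"hand":-0.1}
    - {"ax":0,"ay":0,"az":0,"tx":0,"ty":0,"tz":0,"hand":-0.3}
    - {"ax":0,"ay":0,"az":0,"tx":0,"ty":0,"tz":0,"hand":-0.5}
    - {"ax":0,"ay":0,"az":0,"tx":0,"ty":0,"tz":0,"hand":-0.6}
    - {"ax":0,"ay":0,"az":0,"tx":0,"ty":0,"tz":0,"hand":-0.6}

```text
t: 10.02
position: [0.5205, -0.0968, 0.1421]
tcp_rot: [[-0.763, -0.053, 0.644], [-0.038, 0.999, 0.038], [-0.645, 0.004, -0.764]]
force: [1.1, -1.3, 0.9]
finger_gap: 0.8
finger_force: 0.0
```

```bash
python3 chk.py; python3 -c "
from h import *
cap('wrist','w5')"
```

```text
10.025 [ 0.84  0.43 -0.77  2.5   2.83  0.39 -0.96] G [ 0.5082569  -0.09748849  0.15661063] z [ 0.644  0.038 -0.764]
blue [308.13 198.17]
red [291.1  219.43]
```

View pics/w5.png

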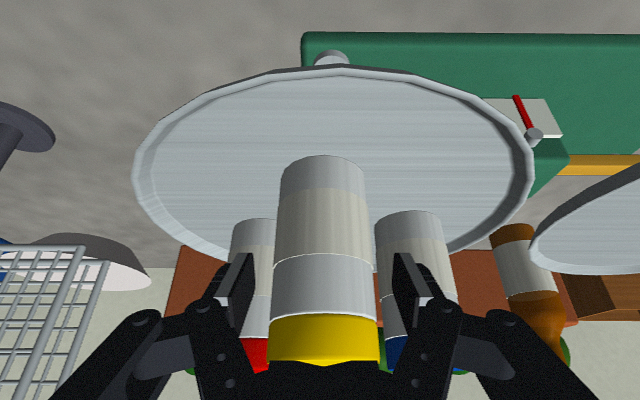

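The tin stands upright on the pan floor, clear of both pads. Retreating up, and slightly back in stages.

>>> play_rows:
  steps:
    - {"ax":0,"ay":0,"az":0,"tx":-0.006,"ty":0,"tz":-0.011,"hand":-0.6}
    - {"ax":0,"ay":0,"az":0,"tx":-0.016,"ty":0,"tz":-0.024,"hand":-0.6}
    - {"ax":0,"ay":0,"az":0,"tx":-0.026,"ty":0,"tz":-0.036,"hand":-0.6}
    - {"ax":0,"ay":0,"az":0,"tx":-0.038,"ty":0,"tz":-0.05,"hand":-0.6}
    - {"ax":0,"ay":0,"az":0,"tx":-0.052,"ty":0,"tz":-0.065,"hand":-0.6}
    - {"ax":0,"ay":0,"az":0,"tx":-0.066,"ty":0,"tz":-0.08,"hand":-0.6}
    - {"ax":0,"ay":0,"az":0,"tx":-0.075,"ty":0,"tz":-0.09,"hand":-0.6}
    - {"ax":0,"ay":0,"az":0,"tx":-0.075,"ty":0,"tz":-0.09,"hand":-0.6}

```text
t: 11.12
position: [0.5196, -0.1059, 0.2441]
tcp_rot: [[-0.765, -0.038, 0.643], [-0.035, 0.999, 0.017], [-0.643, -0.01, -0.766]]
force: [0.2, -0.5, -1.3]
finger_gap: 0.799
finger_force: 0.0
```

```bash
python3 chk.py
python3 - <<'E'
from h import *
a=cap('scene'); o=cap('top')
f=np.hstack([cv2.resize(a['frame'][120:280,220:420],(400,320)),cv2.resize(o['frame'][150:310,200:400],(400,320))]);cv2.imwrite('pics/f.png',f[...,::-1])
E
```

```text
11.125 [ 1.36  0.3  -1.34  2.34  1.46  0.19  0.36] G [ 0.50735106 -0.10619116  0.25865705] z [ 0.643  0.017 -0.766]
blue [308.13 198.17]
red [291.07 219.4 ]
```

View pics/f.png

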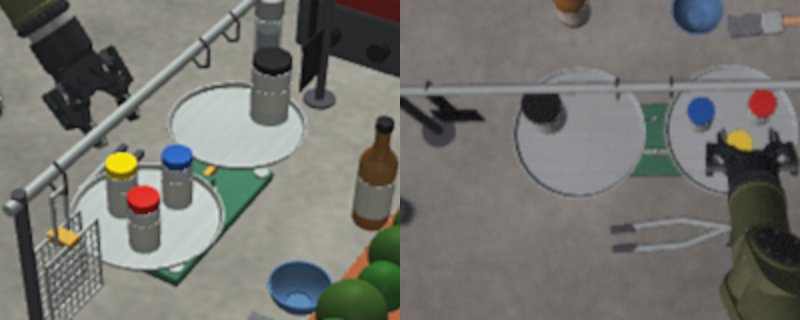

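The three small tins stand upright on the right pan and the large tin alone on the left. The right pan has dropped about 7.5–8 mm, to level. The gripper is clear and the tongs, basket and bowl are unmoved.

```bash
python3 -c "
from bench import ticket
print(ticket.close_job())"
```

```text
the job is handed in; nothing more can be done
None
```

I moved the yellow tin to the front of the right pan and handed the job in: the large tin is alone on the left, the three small tins are upright on the right, and the pans look level to about 1 mm in the camera image.

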